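# Make up two scalp-care kits at the consulting desk

## Robot

A 6-joint arm with a two-finger parallel gripper is mounted at the origin on the work surface. World frame = base frame: x ahead of the robot, y to its left, z up, the work surface at z = 0. Lengths are in mm, angles in degrees, forces in N, time in s.
With the tool pointing down it reaches from about 350 to 850 mm from the base axis. Payload 8.1 kg.
Tool frame: the origin (TCP) lies midway between the tips of the shut fingers; the grasp point (between the pads) lies 19 mm behind it (r.grasp_offset is the distance from the TCP to the grasp point, in mm); z points along the fingers, x is the direction in which the jaws open and shut, and the axes are right-handed (so a half turn about z gives the same grasp; the last joint's range is limited). The gripper opens to 85 mm and grips with 20 to 120 N. Pads are 22 mm wide; open, the fingers measure 114 mm over their backs; the gripper's body (76 mm by 85 mm) begins 54 mm behind the grasp point. The pads swing forward as they close: fully open they stand 13 mm farther back than shut.
Start: joints at [66.039, 7.471, 85.268, -0, 87.261, -4.893], TCP at [195.993, 567.091, 231.292] pointing down, gripper open.
Joint ranges: [-169.43, 169.43], [-51.17, 129.36], [1.28, 143.12], [-76.62, 256.62], [0, 156.53], [-152.29, 152.29]. Speed limits (degrees/s): [136.94, 136.94, 159.86, 180, 180, 180].

## Interface

Orientations are given as [roll, pitch, yaw] about the fixed x, y, z axes, in that order (R = Rz(yaw) Ry(pitch) Rx(roll)).
In Python, from bench import r, optics, hand_in gives the robot as it stands.
- The arm moves only by the shell command python3 -m pendant 'ROWS' [FORCE]. ROWS is JSON, a list of rows, each a list of 5 numbers: the opening, from 0 (shut) to 1 (fully open), then the shift along the tool's x, y, z in mm, then the turn about the tool's z in degrees. A call has 1 to 10 rows; each row shifts and turns the commanded pose from where the row before left it, along the tool's axes as they then stand; what a row does not reach is not made up. A row lasts 1/10 s, in which the tool goes at most 50 mm and 8.59 degrees, less where a joint would pass 70% of its speed; a pose out of reach is approached as far as the arm can. A call with a gripper value outside its range is refused whole. The fingers move at their own pace and stop on an object; FORCE is the grip in N (left out, the last holds). Time passes only in rows, so rows that do not move let the fingers close. It gives the time, the measured TCP pose, the force and the opening at its end, in the units of the state.
- r.sense(): the state, without advancing time (a new reading comes with each control period).
- optics.snapshot(name): name is "side" or "top"; returns (picture, depth): 420x560x3 uint8, blue, green, red; 420x560 float32, mm along the optical axis (not along the pixel's ray), 0 where there is no reading.
- optics.camera_params(name): a dict with "camera_matrix" (3x3 intrinsics, pixels), "eye" and "orientation" of the camera in the world. Camera axes: x right, y down, z forward; pixel columns grow to the right and rows downward; lengths in mm; the calibration is good to about 2 mm. A picture is of the moment at which its call begins. camera_params takes no time and is no camera call.
- hand_in(): hands the job in, once; it reports no verdict.
Trained networks look in the newest picture that a camera, given by its name, has taken for a name from the list of things; names that differ only in an ending like _2 or _b are one class to them, and where a whole thing is asked for, a point or a joint stands for the part that bears it (a point fixed in the world has none). Each returns a list of dicts, best first, with "score" (0 to 1); they miss things now and then, are a little off and sometimes report something else, mostly with a low value. They report only what shows in the picture. A call takes as long as a camera call. They do not tell look-alikes from the thing itself.
- optics.search_frame(camera, query): "at" ([x, y, z] in mm, in world coordinates, good to about 4 mm: the middle of the surface that is visible of it).
The state is a dict: "time": time; "joint_pos": joint angles; "qd": joint speeds; "joint_efforts": joint torques, N m; "tool_pos": TCP position; "tcp_rot": TCP orientation; "ft_force": force on the tool from outside, world axes, zero at the start; "wrist_torque": the same for the moment, N m; "finger_gap": finger opening in mm.
Only numpy, scipy, OpenCV 4.12 (cv2) and the standard library are available. Lean on these libraries where they do the work, as an engineer would, in place of code of your own. Each camera call takes 0.05 s, during which the arm holds its last target. There are 200 camera calls.

## Task

Make up the two take-home kits from the stock standing on the desk: the green shampoo bottle, the white cream jar with the brass lid and the red scalp brush go in the blue tray; the amber serum bottle and the yellow tub go in the white tray. Stand each thing upright on the floor of a compartment of its own (any compartment of the right tray), setting it down rather than dropping it. Leave the grey spray bottle, the scope and the pen where they are.

Things in the scene. Friction and masses are not known exactly. Their poses are not given: they have to be found in the camera images.
- tray_blue: Blue tray, 70 mm (its x) by 202 mm (its y), with three compartments. Fixed. Origin: centre of its underside. Floor and walls 4 mm thick, rims and dividers 16 mm above the desk. Compartments 62 mm square inside, one thing each, in a row along its y; their centres lie at y = -66, 0 and +66 mm from the origin (x = 0). Fingers have more room across the row (along its x).
- tray_white: White tray, 70 mm (its x) by 136 mm (its y), with two compartments. Fixed. Origin: centre of its underside. Floor and walls 4 mm thick, rims and dividers 16 mm above the desk. Compartments 62 mm square inside, one thing each, in a row along its y; their centres lie at y = -33 and +33 mm from the origin (x = 0).
- shampoo: Green bottle with a white cap, 100 mm tall in all; body 40 mm in diameter up to 72 mm, cap 24 mm in diameter. About 150 g. Round about its upright z axis; origin at the centre of its underside. Starts standing on the desk.
- jar: White cream jar with a brass-coloured lid, 44 mm in diameter, 58 mm tall (lid: top 18 mm, same diameter). About 120 g. Round about its upright z axis; origin at the centre of its underside. Starts standing on the desk.
- brush: Red scalp massage brush standing bristles down: bristle head 44 mm in diameter, lowest 14 mm, narrowing to an upright round handle 24 mm in diameter from 28 mm up to its top at 64 mm. About 60 g. Round about its upright z axis; origin at the centre of its underside. Starts standing on the desk.
- serum: Amber glass dropper bottle with a black collar and a black rubber bulb, 98 mm tall in all; body 34 mm in diameter up to 58 mm, collar and bulb thinner above. About 70 g. Round about its upright z axis; origin at the centre of its underside. Starts standing on the desk.
- tub: Yellow tub with a white lid, 44 mm in diameter, 68 mm tall (lid: top 16 mm, 43 mm in diameter). About 100 g. Round about its upright z axis; origin at the centre of its underside. Starts standing on the desk.
- spray: Grey spray bottle with a purple cap, 38 mm in diameter, 90 mm tall, standing among the stock; belongs to neither kit, to be left alone. Loose. Round about its upright z axis; origin at the centre of its underside. Starts standing on the desk.
- scope: White handheld scope in its cradle, 85 by 75 mm, 80 mm tall, at the left of the desk; loose, to be left alone. Origin at the centre of its underside.
- pen: Dark pen lying on the desk at the right, 135 mm along its x, 10 mm thick; loose, to be left alone. Origin at the middle of its underside.
Mind the look-alikes: they are no part of the job. There is more than one size of the serum; the job needs the smallest.

How it is judged:
By the outcome, as a careful person would: the job done as asked, in the order asked, and still so for the second after the job is handed in, with the robot touching nothing.
It also fails if it takes over 128 s, if anything falls off the work surface, if the arm or the gripper's body presses on something with over 40 N, if the wrist force passes 120 N, or if a joint passes its speed limit or range.

## Working session

There is one attempt and no reset: what is moved stays moved. The work goes in short steps, Python scripts to look and compute and a shell command to move; the robot and the scene stay as the last step left them, time stands still between calls to the robot, and variables do not carry over. Pictures are saved under pics/ and viewed, about 12 in all and at most 16, crops included, and the job is handed in when it is done.

```bash
ls; mkdir -p pics
python3 - <<'E'
from bench import r, optics
import cv2,numpy as np
for n in ("top","side"):
    p,d=optics.snapshot(n); cv2.imwrite(f"pics/{n}0.png",p); np.save(f"{n}0.npy",d)
    c=optics.camera_params(n); print(n,c)
print(r.sense(), r.grasp_offset)
E
```

```text
pics
top {'camera_matrix': array([[418.70829618,   0.        , 279.31338535],
       [  0.        , 418.70829618, 209.47891071],
       [  0.        ,   0.        ,   1.        ]]), 'eye': array([ 443.72510264,   -9.76155647, 1042.49257748]), 'orientation': array([-176.37899321,    0.3742376 ,  -91.38589379])}
side {'camera_matrix': array([[392.56445161,   0.        , 279.74911017],
       [  0.        , 392.56445161, 211.67720115],
       [  0.        ,   0.        ,   1.        ]]), 'eye': array([ 366.52361003, -862.53619359,  795.62185391]), 'orientation': array([-130.36791515,    1.14454092,   -9.87075511])}
{'time': 0.1, 'joint_pos': array([ 6.60410379e+01,  7.51215401e+00,  8.53211927e+01,  1.32988812e-03,
        8.72620310e+01, -4.89252165e+00]), 'qd': array([ 0.03564661, -0.10123767, -0.16841705,  0.10442183,  0.05222429,
        0.02042138]), 'joint_efforts': array([ 1.34590326e-03, -5.70952106e+01, -5.01942265e+01, -1.34583324e-04,
        8.18258763e-03,  1.21422480e-05]), 'tool_pos': array([195.7673502 , 566.65327553, 230.35272215]), 'tcp_rot': array([-1.79990542e+02,  9.49168999e-02,  7.09335028e+01]), 'ft_force': array([ 0.56490494,  0.09070275, -0.53408619]), 'wrist_torque': array([-0.00919292,  0.05092828, -0.02164159]), 'finger_gap': 85.32453110345875} 18.700000000000003
```

View pics/top0.png

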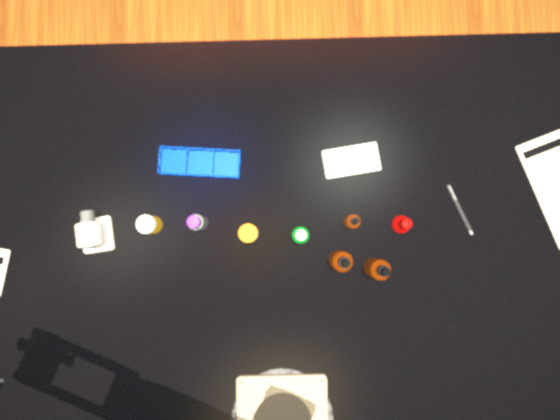

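View pics/side0.png

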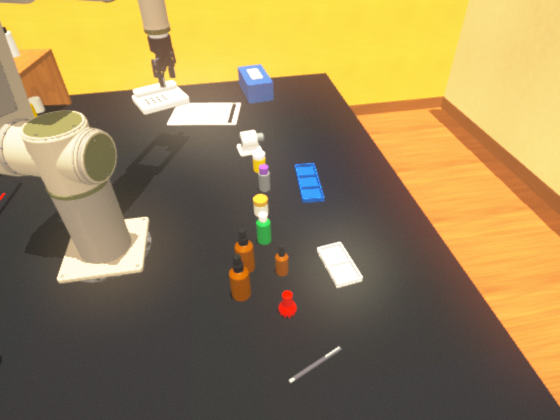

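The top view shows the blue tray at (200,162) and the white tray at (351,160). Left to right the stock is:
- tub (148,224), white lid
- spray (197,222)
- jar (248,233), brass lid
- shampoo (300,235)
- brush (402,224)

There are three amber bottles, at (353,221), (342,261) and (378,269). The one at (353,221) looks smallest, so it is probably the serum. I'll confirm it with a crop and measured heights.

```bash
cat > h.py <<'E'
import numpy as np,cv2
from scipy.spatial.transform import Rotation as R
from bench import r,optics
def cloud(n,d):
    c=optics.camera_params(n);K=c["camera_matrix"]
    v,u=np.mgrid[:d.shape[0],:d.shape[1]]
    P=np.dstack([(u-K[0,2])/K[0,0]*d,(v-K[1,2])/K[1,1]*d,d])
    return P@R.from_euler('xyz',c["orientation"],degrees=True).as_matrix().T+c["eye"]
E
python3 - <<'E'
from h import *
im=cv2.imread("pics/top0.png");s=cv2.imread("pics/side0.png")
cv2.imwrite("pics/crop0.png",np.hstack([cv2.resize(im[200:290,320:420],(400,360),interpolation=2),cv2.resize(s[220:310,220:320],(400,360),interpolation=2)]))
for n in("top","side"):
    d=np.load(n+"0.npy");P=cloud(n,d);z=P[...,2]
    ok=(d>0)&(P[...,0]>280)&(P[...,0]<700)&(abs(P[...,1])<420)
    print(n,"desk z",np.median(z[ok&(abs(z)<10)]))
    m=(ok&(z>25)&(z<150)).astype(np.uint8)
    k,l,st,_=cv2.connectedComponentsWithStats(m)
    for i in range(1,k):
        if st[i,4]<20: continue
        q=P[l==i]; top=q[:,2].max(); t=q[q[:,2]>top-6]
        print(st[i,:4],"top z %.0f"%top,"top ctr",((t.min(0)+t.max(0))/2)[:2].round(1),t[:,:2].mean(0).round(1),"ext",(q.max(0)-q.min(0)).round(0), "mid",((q.min(0)+q.max(0))/2)[:2].round(1))
d=np.load("top0.npy");P=cloud("top",d)
for nm,(u0,v0,u1,v1) in dict(blue=(145,135,255,190),white=(310,130,395,190)).items():
    q=P[v0:v1,u0:u1].reshape(-1,3); q=q[(q[:,2]>9)&(q[:,2]<24)]
    print(nm,len(q),cv2.minAreaRect(q[:,:2].astype(np.float32)),np.median(q[:,2]))
    s_=im[v0:v1,u0:u1].astype(int)
    m=(s_[...,0]>110) if nm=="blue" else (s_.min(-1)>170)
    q=P[v0:v1,u0:u1][m]; print("  colour",cv2.minAreaRect(q[:,:2].astype(np.float32)))
for n in("top","side"):
    for k in("tray_blue","tray_white","shampoo","jar","brush","serum","tub"):
        print(n,k,[(np.round(a["at"]),round(a["score"],2)) for a in optics.search_frame(n,k)][:4])
E
```

```text
top desk z -0.18255067084021448
[136 215  24  19] top z 72 top ctr [480.6 309.5] [480.3 308.8] ext [43. 44. 45.] mid [479.8 308.7]
[187 214  20  16] top z 93 top ctr [482.7 192.2] [482.  192.4] ext [35. 33. 67.] mid [482.4 189.9]
[345 214  16  15] top z 100 top ctr [ 474.6 -177.4] [ 474.8 -177.5] ext [33. 33. 74.] mid [ 474.9 -177.4]
[396 218  16  12] top z 66 top ctr [ 465.8 -301. ] [ 465.9 -301.3] ext [27. 25. 41.] mid [ 466.9 -299.5]
[ 98 223   7  22] top z 70 top ctr [445.9 418.5] [443.4 418.6] ext [50.  6. 30.] mid [459.9 416.8]
[239 224  19  19] top z 62 top ctr [452.7  71.2] [453.7  70.9] ext [42. 42. 32.] mid [452.8  70.3]
[292 227  17  17] top z 103 top ctr [446.  -52.5] [445.9 -51.9] ext [37. 37. 69.] mid [445.  -51.3]
[330 251  23  21] top z 141 top ctr [ 382.6 -144.6] [ 382.9 -144.7] ext [ 46.  46. 115.] mid [ 383.5 -145. ]
[365 258  26  23] top z 141 top ctr [ 362.5 -230.8] [ 362.3 -230.6] ext [ 47.  46. 116.] mid [ 362.2 -230.3]
side desk z -0.06355535247962507
[242 136  15  11] top z 78 top ctr [438.2 419.5] [438.2 419.5] ext [51. 10. 43.] mid [458.9 415. ]
[252 150  1
[... 1155 characters left out ...]
52.,  76.]), 0.46)]
top jar [(array([454.,  67.,  59.]), 0.87)]
top brush [(array([ 462., -297.,   24.]), 0.52)]
top serum [(array([ 473., -174.,   63.]), 0.66), (array([ 382., -138.,   87.]), 0.59)]
top tub [(array([479., 302.,  71.]), 0.68)]
side tray_blue [(array([631., 183.,   3.]), 0.85)]
side tray_white [(array([ 626., -190.,    5.]), 0.88)]
side shampoo [(array([446., -66.,  58.]), 0.74), (array([ 476., -187.,   50.]), 0.4)]
side jar [(array([450.,  59.,  53.]), 0.48)]
side brush [(array([ 461., -313.,   23.]), 0.9)]
side serum [(array([ 364., -248.,   78.]), 0.97), (array([ 474., -189.,   48.]), 0.87), (array([ 387., -161.,   80.]), 0.77)]
side tub [(array([473., 295.,  50.]), 0.52)]
```

View pics/crop0.png

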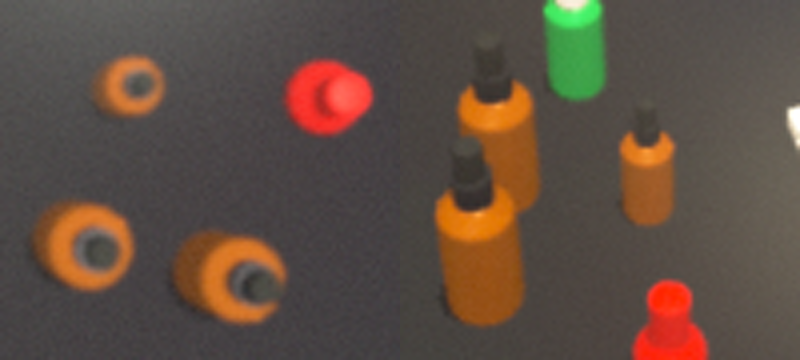

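The crop shows all three amber bottles: the two large ones are 141 mm tall, and the one at top (353,221) / side (282,262) is 98 mm tall and 33 mm wide. That matches the serum description, so I'll take that one. Next I'll turn to the tray yaw (-4.4°).

```bash
cat > go.py <<'E'
import sys,numpy as np
from bench import r
s=r.sense();p=s["tool_pos"];y=s["tcp_rot"][2]
a=np.radians(y)
T=dict(shampoo=(445.7,-52),jar=(453,71),brush=(465.8,-301),serum=(474.8,-177.5),tub=(480.3,309),
 bp=(638.2,258.2),b0=(633.1,192.4),bm=(628,126.6),wp=(623.3,-152.9),wm=(632.7,-218.3))
print("t %.1f"%s["time"],"pos",p.round(1),"yaw %.1f"%y,"F",s["ft_force"].round(1),"gap %.1f"%s["finger_gap"])
for n in sys.argv[1:]:
    d=np.array(T[n])-p[:2]
    print(n,"tool x %.1f y %.1f"%(d@[np.cos(a),np.sin(a)],d@[np.sin(a),-np.cos(a)]))
E
python3 -m pendant '[[1,0,0,0,8.37],[1,0,0,0,8.37],[1,0,0,0,8.37],[1,0,0,0,8.37],[1,0,0,0,8.37],[1,0,0,0,8.37],[1,0,0,0,8.37],[1,0,0,0,8.37],[1,0,0,0,8.37],[1,0,0,0,0]]'; python3 go.py shampoo
```

```text
time: 1.8
tool_pos: [196.0, 567.1, 231.3]
tcp_rot: [-180.0, -0.0, -4.5]
ft_force: [0.3, -0.3, 0.1]
finger_gap: 85.4
t 1.8 pos [196.  567.1 231.3] yaw -4.5 F [ 0.3 -0.3  0.1] gap 85.4
shampoo tool x 297.9 y 597.4
```

```bash
python3 -m pendant '[[1,38,30,0,0],[1,38,30,0,0],[1,38,30,0,0],[1,38,30,0,0],[1,38,30,0,0],[1,36,30,0,0],[1,36,30,0,0],[1,36,30,0,0],[1,0,40,0,0],[1,0,40,0,0]]' ; python3 -m pendant '[[1,0,40,0,0],[1,0,40,0,0],[1,0,40,0,0],[1,0,40,0,0],[1,0,40,0,0],[1,0,40,0,0],[1,0,37,0,0],[1,0,0,0,0],[1,0,0,0,0]]'; python3 go.py shampoo
```

```text
time: 2.8
tool_pos: [469.1, 223.4, 230.7]
tcp_rot: [180.0, 0.1, -4.2]
ft_force: [0.8, -0.9, 0.7]
finger_gap: 85.4
time: 3.7
tool_pos: [447.3, -51.5, 231.4]
tcp_rot: [-180.0, -0.0, -4.3]
ft_force: [1.2, -0.0, -0.4]
finger_gap: 85.5
t 3.7 pos [447.3 -51.5 231.4] yaw -4.3 F [ 1.2 -0.  -0.4] gap 85.5
shampoo tool x -1.6 y 0.6
```

```bash
python3 -m pendant '[[1,-1.6,0.6,35,0],[1,0,0,40,0],[1,0,0,40,0],[1,0,0,40,0],[1,0,0,25,0],[1,0,0,15,0],[1,0,0,0,0],[0,0,0,0,0],[0,0,0,0,0],[0,0,0,0,0]]' 50; python3 -m pendant '[[0,0,0,0,0],[0,0,0,0,0],[0,0,0,0,0],[0,0,0,0,0]]';python3 go.py shampoo
```

```text
time: 4.7
tool_pos: [446.9, -51.5, 37.7]
tcp_rot: [180.0, -0.1, -4.4]
ft_force: [0.0, -0.0, 0.2]
finger_gap: 43.9
time: 5.1
tool_pos: [446.7, -51.6, 37.8]
tcp_rot: [180.0, -0.1, -4.4]
ft_force: [-2.6, 1.0, 6.3]
finger_gap: 38.6
t 5.1 pos [446.7 -51.6  37.8] yaw -4.4 F [-2.6  1.   6.3] gap 38.6
shampoo tool x -1.0 y 0.5
```

```bash
python3 -m pendant '[[0,0,0,-5,0],[0,0,0,-10,0],[0,0,0,-25,0],[0,0,0,-40,0],[0,0,0,-40,0],[0,0,0,0,0]]'; python3 go.py bp
```

```text
time: 5.7
tool_pos: [449.7, -52.4, 163.7]
tcp_rot: [179.9, -0.6, -4.4]
ft_force: [1.3, -0.4, -1.0]
finger_gap: 38.8
t 5.7 pos [449.7 -52.4 163.7] yaw -4.4 F [ 1.3 -0.4 -1. ] gap 38.8
bp tool x 164.2 y -324.2
```

```bash
python3 -m pendant '[[0,10,-20,0,0],[0,20,-40,0,0],[0,20,-40,0,0],[0,20,-40,0,0],[0,20,-40,0,0],[0,20,-40,0,0],[0,20,-40,0,0],[0,20,-35,0,0],[0,14,-29,0,0],[0,0,0,0,0]]';python3 -m pendant '[[0,0,0,0,0],[0,0,0,0,0]]'; python3 go.py bp
```

```text
time: 6.7
tool_pos: [634.4, 262.5, 154.9]
tcp_rot: [-180.0, 0.1, -4.2]
ft_force: [-1.2, -0.3, -1.9]
finger_gap: 39.0
time: 6.9
tool_pos: [633.6, 258.1, 156.0]
tcp_rot: [180.0, 0.0, -4.4]
ft_force: [0.4, -0.5, -1.4]
finger_gap: 39.0
t 6.9 pos [633.6 258.1 156. ] yaw -4.4 F [ 0.4 -0.5 -1.4] gap 39.0
bp tool x 4.6 y -0.5
```

```bash
python3 -m pendant '[[0,4.6,-0.5,25,0],[0,0,0,35,0],[0,0,0,30,0],[0,0,0,15,0],[0,0,0,5,0],[0,0,0,2,0],[0,0,0,0,0],[0,0,0,0,0]]'; python3 go.py bp
```

```text
time: 7.7
tool_pos: [640.1, 259.5, 46.5]
tcp_rot: [-179.9, -0.2, -4.4]
ft_force: [0.1, -0.3, -0.6]
finger_gap: 38.7
t 7.7 pos [640.1 259.5  46.5] yaw -4.4 F [ 0.1 -0.3 -0.6] gap 38.7
bp tool x -1.8 y 1.4
```

```bash
python3 -m pendant '[[0,-1,1,2,0],[0,0,0,0,0],[0,0,0,0,0]]'; python3 -m pendant '[[0,0,0,1,0],[0,0,0,0,0],[0,0,0,0,0]]';python3 -m pendant '[[0,0,0,1,0],[0,0,0,0,0],[0,0,0,0,0]]'
```

```text
time: 8.0
tool_pos: [637.6, 258.2, 42.5]
tcp_rot: [-180.0, -0.0, -4.4]
ft_force: [0.7, 1.1, -1.2]
finger_gap: 38.9
time: 8.3
tool_pos: [637.8, 258.4, 41.9]
tcp_rot: [-180.0, -0.0, -4.4]
ft_force: [-3.4, -0.3, 4.4]
finger_gap: 38.6
time: 8.6
tool_pos: [637.9, 258.5, 41.9]
tcp_rot: [-180.0, -0.0, -4.4]
ft_force: [-5.6, -1.0, 11.6]
finger_gap: 38.8
```

```bash
python3 -m pendant '[[0.6,0,0,-1,0],[1,0,0,0,0],[1,0,0,0,0],[1,0,0,0,0],[1,0,0,0,0],[1,0,0,-20,0],[1,0,0,-40,0],[1,0,0,-40,0],[1,0,0,-40,0],[1,0,0,-20,0]]'; python3 go.py jar
```

```text
time: 9.6
tool_pos: [639.3, 258.7, 206.5]
tcp_rot: [-179.9, -0.3, -4.4]
ft_force: [0.3, 0.4, 0.1]
finger_gap: 85.4
t 9.6 pos [639.3 258.7 206.5] yaw -4.4 F [0.3 0.4 0.1] gap 85.4
jar tool x -171.4 y 201.5
```

```bash
python3 -m pendant '[[1,-18,20,0,0],[1,-35,40,0,0],[1,-35,40,0,0],[1,-35,40,0,0],[1,-35,40,0,0],[1,-13.4,21.5,0,0],[1,0,0,0,0],[1,0,0,0,0],[1,0,0,0,0]]'; python3 go.py jar
python3 - <<'E'
from h import *
p,d=optics.snapshot("side");q,_=optics.snapshot("top")
cv2.imwrite("pics/a1.png",np.hstack([cv2.resize(p[120:280,220:380],(400,400)),cv2.resize(q[110:270,120:280],(400,400))]))
E
```

```text
time: 10.5
tool_pos: [460.9, 79.8, 201.6]
tcp_rot: [-180.0, -0.0, -4.4]
ft_force: [0.4, 0.1, 0.6]
finger_gap: 85.8
t 10.5 pos [460.9  79.8 201.6] yaw -4.4 F [0.4 0.1 0.6] gap 85.8
jar tool x -7.2 y 9.4
```

View pics/a1.png

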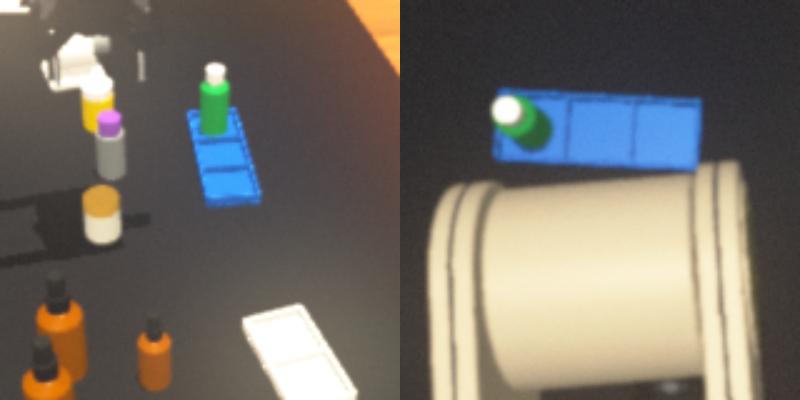

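The shampoo stands upright in the far compartment (side crop 214,105). Next is the jar.

```bash
python3 -m pendant '[[1,-7.2,9.4,25,0],[1,0,0,40,0],[1,0,0,40,0],[1,0,0,40,0],[1,0,0,22,0],[1,0,0,12,0],[1,0,0,0,0],[0,0,0,0,0],[0,0,0,0,0],[0,0,0,0,0]]' 50; python3 -m pendant '[[0,0,0,0,0],[0,0,0,0,0],[0,0,0,0,0],[0,0,0,0,0]]';python3 go.py jar; python3 -m pendant '[[0,0,0,-5,0],[0,0,0,-10,0],[0,0,0,-25,0],[0,0,0,-35,0],[0,0,0,-25,0],[0,0,0,0,0],[0,0,0,0,0]]'; python3 go.py bm
```

```text
time: 11.6
tool_pos: [453.7, 70.6, 23.8]
tcp_rot: [-180.0, -0.2, -4.4]
ft_force: [-5.6, 0.5, 1.8]
finger_gap: 43.9
time: 12.0
tool_pos: [453.9, 70.6, 24.1]
tcp_rot: [-180.0, -0.2, -4.4]
ft_force: [-1.1, -0.3, 5.3]
finger_gap: 42.8
t 12.0 pos [453.9  70.6  24.1] yaw -4.4 F [-1.1 -0.3  5.3] gap 42.8
jar tool x -0.9 y -0.4
time: 12.7
tool_pos: [452.9, 70.5, 123.3]
tcp_rot: [-180.0, -0.1, -4.4]
ft_force: [-0.3, 0.3, -1.9]
finger_gap: 43.0
t 12.7 pos [452.9  70.5 123.3] yaw -4.4 F [-0.3  0.3 -1.9] gap 43.0
bm tool x 170.2 y -69.4
```

```bash
python3 -m pendant '[[0,15,-6,0,0],[0,35,-14,0,0],[0,35,-14,0,0],[0,35,-14,0,0],[0,30,-13,0,0],[0,20.2,-8.4,0,0],[0,0,0,0,0],[0,0,0,0,0],[0,0,0,0,0]]'; python3 go.py bm
```

```text
time: 13.6
tool_pos: [625.9, 126.3, 120.9]
tcp_rot: [180.0, 0.2, -4.4]
ft_force: [-0.3, 0.2, -1.5]
finger_gap: 42.8
t 13.6 pos [625.9 126.3 120.9] yaw -4.4 F [-0.3  0.2 -1.5] gap 42.8
bm tool x 2.1 y -0.5
```

```bash
python3 -m pendant '[[0,2,-0.5,20,0],[0,0,0,35,0],[0,0,0,20,0],[0,0,0,10,0],[0,0,0,4,0],[0,0,0,0,0],[0,0,0,0,0],[0,0,0,0,0],[0,0,0,0,0]]'; python3 go.py bm
```

```text
time: 14.5
tool_pos: [630.2, 127.0, 34.5]
tcp_rot: [-180.0, -0.1, -4.4]
ft_force: [0.3, -0.4, -1.6]
finger_gap: 43.3
t 14.5 pos [630.2 127.   34.5] yaw -4.4 F [ 0.3 -0.4 -1.6] gap 43.3
bm tool x -2.2 y 0.6
```

```bash
python3 -m pendant '[[0,-2,0.6,3,0],[0,0,0,1,0],[0,0,0,0,0],[0,0,0,0,0],[0,0,0,0,0]]'; python3 -m pendant '[[0,0,0,1.5,0],[0,0,0,0,0],[0,0,0,0,0]]';python3 -m pendant '[[0,0,0,1,0],[0,0,0,0,0],[0,0,0,0,0]]'
```

```text
time: 15.0
tool_pos: [627.4, 126.5, 29.3]
tcp_rot: [-180.0, 0.0, -4.4]
ft_force: [-0.7, 0.3, -0.7]
finger_gap: 42.9
time: 15.3
tool_pos: [627.7, 126.5, 28.2]
tcp_rot: [-180.0, -0.0, -4.4]
ft_force: [-0.5, 0.4, 2.1]
finger_gap: 42.9
time: 15.6
tool_pos: [627.7, 126.6, 28.1]
tcp_rot: [-180.0, -0.0, -4.4]
ft_force: [-5.0, -1.5, 10.6]
finger_gap: 42.7
```

```bash
python3 -m pendant '[[0.6,0,0,-1,0],[1,0,0,0,0],[1,0,0,0,0],[1,0,0,0,0],[1,0,0,0,0],[1,0,0,-20,0],[1,0,0,-40,0],[1,0,0,-40,0],[1,0,0,-40,0],[1,0,0,-20,0]]'; python3 go.py brush;  python3 -m pendant '[[1,-8,20,0,0],[1,-14,40,0,0],[1,-14,40,0,0],[1,-14,40,0,0],[1,-14,40,0,0],[1,-14,40,0,0],[1,-14,40,0,0],[1,-14,40,0,0],[1,-14,40,0,0],[1,-10,40,0,0]]'; python3 -m pendant '[[1,0,30,0,0],[1,0,20,0,0],[1,0,0,0,0],[1,0,0,0,0]]';python3 go.py brush
```

```text
time: 16.6
tool_pos: [629.2, 126.7, 192.8]
tcp_rot: [-179.9, -0.3, -4.4]
ft_force: [1.0, 1.5, 0.9]
finger_gap: 85.4
t 16.6 pos [629.2 126.7 192.8] yaw -4.4 F [1.  1.5 0.9] gap 85.4
brush tool x -130.1 y 439.0
time: 17.6
tool_pos: [467.5, -243.8, 187.9]
tcp_rot: [180.0, -0.0, -4.4]
ft_force: [-0.4, -0.3, -0.1]
finger_gap: 85.4
time: 18.0
tool_pos: [464.6, -292.2, 187.6]
tcp_rot: [-180.0, 0.0, -4.5]
ft_force: [-0.5, 0.5, -0.0]
finger_gap: 85.3
t 18.0 pos [ 464.6 -292.2  187.6] yaw -4.5 F [-0.5  0.5 -0. ] gap 85.3
brush tool x 1.9 y 8.7
```

```bash
python3 -m pendant '[[1,1.9,8.7,25,0],[1,0,0,40,0],[1,0,0,40,0],[1,0,0,30,0],[1,0,0,14,0],[1,0,0,10,0],[1,0,0,0,0],[0,0,0,0,0],[0,0,0,0,0],[0,0,0,0,0]]' 40; python3 -m pendant '[[0,0,0,0,0],[0,0,0,0,0],[0,0,0,0,0],[0,0,0,0,0],[0,0,0,0,0]]';python3 go.py brush; python3 -m pendant '[[0,0,0,-5,0],[0,0,0,-10,0],[0,0,0,-25,0],[0,0,0,-40,0],[0,0,0,-40,0],[0,0,0,-20,0],[0,0,0,0,0],[0,0,0,0,0]]'; python3 go.py b0
```

```text
time: 19.0
tool_pos: [467.0, -301.8, 30.3]
tcp_rot: [179.9, -0.1, -4.4]
ft_force: [0.3, 0.3, -0.2]
finger_gap: 43.9
time: 19.5
tool_pos: [466.6, -301.6, 29.8]
tcp_rot: [179.9, -0.1, -4.4]
ft_force: [0.0, 0.7, 5.5]
finger_gap: 23.2
t 19.5 pos [ 466.6 -301.6   29.8] yaw -4.4 F [0.  0.7 5.5] gap 23.2
brush tool x -0.8 y -0.6
time: 20.3
tool_pos: [466.0, -301.1, 169.0]
tcp_rot: [180.0, -0.0, -4.4]
ft_force: [-0.0, -0.2, -1.4]
finger_gap: 23.6
t 20.3 pos [ 466.  -301.1  169. ] yaw -4.4 F [-0.  -0.2 -1.4] gap 23.6
b0 tool x 128.7 y -504.9
```

```bash
python3 -m pendant '[[0,5,-20,0,0],[0,10,-40,0,0],[0,10,-40,0,0],[0,10,-40,0,0],[0,10,-40,0,0],[0,10,-40,0,0],[0,10,-40,0,0],[0,10,-40,0,0],[0,10,-40,0,0],[0,10,-40,0,0]]';  python3 -m pendant '[[0,10,-40,0,0],[0,10,-40,0,0],[0,10,-30,0,0],[0,3.7,-15,0,0],[0,0,0,0,0],[0,0,0,0,0],[0,0,0,0,0]]'; python3 go.py b0
```

```text
time: 21.3
tool_pos: [588.6, 72.2, 166.1]
tcp_rot: [180.0, 0.2, -4.4]
ft_force: [-0.1, 0.0, -0.7]
finger_gap: 23.7
time: 22.0
tool_pos: [632.6, 191.1, 168.1]
tcp_rot: [180.0, 0.1, -4.5]
ft_force: [-0.1, -0.3, -0.4]
finger_gap: 23.5
t 22.0 pos [632.6 191.1 168.1] yaw -4.5 F [-0.1 -0.3 -0.4] gap 23.5
b0 tool x 0.4 y -1.4
```

```bash
python3 -m pendant '[[0,0,-1,25,0],[0,0,0,40,0],[0,0,0,35,0],[0,0,0,20,0],[0,0,0,7,0],[0,0,0,0,0],[0,0,0,0,0],[0,0,0,0,0]]'; python3 go.py b0
```

```text
time: 22.8
tool_pos: [634.7, 193.7, 44.2]
tcp_rot: [-179.9, -0.2, -4.4]
ft_force: [-1.3, -0.5, -0.4]
finger_gap: 23.3
t 22.8 pos [634.7 193.7  44.2] yaw -4.4 F [-1.3 -0.5 -0.4] gap 23.3
b0 tool x -1.5 y 1.4
```

```bash
python3 -m pendant '[[0,-1,1,4,0],[0,0,0,2,0],[0,0,0,0,0],[0,0,0,0,0],[0,0,0,0,0]]'; python3 -m pendant '[[0,0,0,1.5,0],[0,0,0,0,0],[0,0,0,0,0]]';python3 -m pendant '[[0,0,0,1,0],[0,0,0,0,0],[0,0,0,0,0]]'
```

```text
time: 23.3
tool_pos: [632.1, 192.7, 35.8]
tcp_rot: [-180.0, 0.0, -4.4]
ft_force: [0.8, -0.3, -0.4]
finger_gap: 23.2
time: 23.6
tool_pos: [632.0, 192.6, 34.2]
tcp_rot: [180.0, 0.0, -4.4]
ft_force: [-1.3, -0.4, -0.8]
finger_gap: 23.4
time: 23.9
tool_pos: [632.2, 192.7, 33.8]
tcp_rot: [-180.0, -0.0, -4.4]
ft_force: [-3.4, -1.3, 4.6]
finger_gap: 23.1
```

Contact felt. I'll release the brush, rise, and go to the serum while turning 12.6° to the white tray's yaw.

```bash
python3 -m pendant '[[0.6,0,0,-1,0],[1,0,0,0,0],[1,0,0,0,0],[1,0,0,0,0],[1,0,0,0,0],[1,0,0,-20,0],[1,0,0,-40,0],[1,0,0,-40,0],[1,0,0,-40,0],[1,0,0,-20,0]]'; python3 -m pendant '[[1,0,0,0,-6.3],[1,0,0,0,-6.3],[1,0,0,0,0],[1,0,0,0,0]]'; python3 go.py serum
python3 - <<'E'
from h import *
p,d=optics.snapshot("side")
cv2.imwrite("pics/a2.png",cv2.resize(p[120:280,220:380],(480,480)))
E
```

```text
time: 24.9
tool_pos: [633.8, 193.0, 199.4]
tcp_rot: [-179.9, -0.3, -4.4]
ft_force: [0.4, -0.2, -0.5]
finger_gap: 85.2
time: 25.3
tool_pos: [631.9, 192.6, 194.0]
tcp_rot: [180.0, 0.0, 8.0]
ft_force: [-0.8, -0.4, -0.1]
finger_gap: 85.3
t 25.3 pos [631.9 192.6 194. ] yaw 8.0 F [-0.8 -0.4 -0.1] gap 85.3
serum tool x -207.2 y 344.6
```

View pics/a2.png

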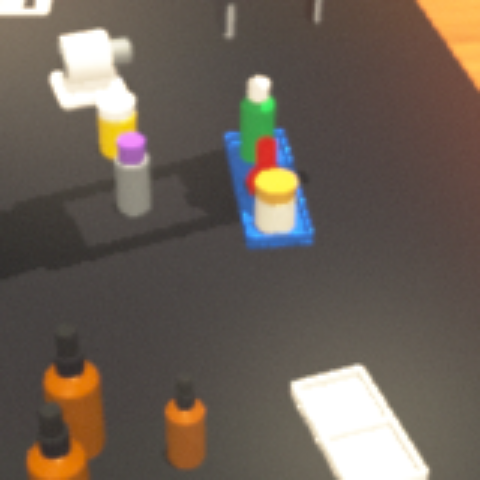

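The blue tray now holds the shampoo (258,120), brush (265,165) and jar (275,205), all upright. Next is the serum.

```bash
python3 -m pendant '[[1,-12,20,0,0],[1,-24,40,0,0],[1,-24,40,0,0],[1,-24,40,0,0],[1,-24,40,0,0],[1,-24,40,0,0],[1,-24,40,0,0],[1,-24,40,0,0],[1,-20,32,0,0],[1,-7,12.6,0,0]]';  python3 -m pendant '[[1,0,0,0,0],[1,0,0,0,0],[1,0,0,0,0]]';python3 go.py serum
```

```text
time: 26.35
tool_pos: [474.8, -180.8, 194.3]
tcp_rot: [180.0, 0.0, 7.9]
ft_force: [0.2, 0.1, -0.1]
finger_gap: 85.4
time: 26.65
tool_pos: [476.9, -176.8, 194.2]
tcp_rot: [-180.0, -0.0, 8.2]
ft_force: [0.8, 0.4, -0.4]
finger_gap: 85.2
t 26.6 pos [ 476.9 -176.8  194.2] yaw 8.2 F [ 0.8  0.4 -0.4] gap 85.2
serum tool x -2.1 y 0.4
```

```bash
python3 -m pendant '[[1,-2,0.4,25,0],[1,0,0,40,0],[1,0,0,40,0],[1,0,0,30,0],[1,0,0,19,0],[1,0,0,10,0],[1,0,0,0,0],[1,0,0,0,0],[0,0,0,0,0],[0,0,0,0,0]]' 40; python3 -m pendant '[[0,0,0,0,0],[0,0,0,0,0],[0,0,0,0,0],[0,0,0,0,0],[0,0,0,0,0]]';python3 go.py serum
```

```text
time: 27.65
tool_pos: [475.5, -179.1, 31.7]
tcp_rot: [179.9, -0.1, 8.2]
ft_force: [0.0, 0.1, 0.5]
finger_gap: 59.1
time: 28.15
tool_pos: [475.0, -179.0, 31.2]
tcp_rot: [180.0, -0.1, 8.2]
ft_force: [-0.8, 0.6, 6.5]
finger_gap: 32.9
t 28.1 pos [ 475.  -179.    31.2] yaw 8.2 F [-0.8  0.6  6.5] gap 32.9
serum tool x -0.0 y -1.5
```

```bash
python3 -m pendant '[[0,0,0,-5,0],[0,0,0,-10,0],[0,0,0,-25,0],[0,0,0,-40,0],[0,0,0,-20,0],[0,0,0,0,0],[0,0,0,0,0]]'; python3 go.py wm
```

```text
time: 28.85
tool_pos: [474.6, -178.8, 130.7]
tcp_rot: [180.0, -0.1, 8.2]
ft_force: [-0.4, 0.5, -1.3]
finger_gap: 33.0
t 28.9 pos [ 474.6 -178.8  130.7] yaw 8.2 F [-0.4  0.5 -1.3] gap 33.0
wm tool x 150.9 y 61.7
```

```bash
python3 -m pendant '[[0,15,6,0,0],[0,35,14,0,0],[0,35,14,0,0],[0,35,14,0,0],[0,20,9,0,0],[0,10.9,4.7,0,0],[0,0,0,0,0],[0,0,0,0,0],[0,0,0,0,0]]';python3 go.py wm
```

```text
time: 29.75
tool_pos: [631.4, -217.8, 129.2]
tcp_rot: [-179.9, 0.1, 8.2]
ft_force: [-0.5, -0.3, -0.5]
finger_gap: 32.7
t 29.8 pos [ 631.4 -217.8  129.2] yaw 8.2 F [-0.5 -0.3 -0.5] gap 32.7
wm tool x 1.2 y 0.7
```

```bash
python3 -m pendant '[[0,0.5,0.5,20,0],[0,0,0,35,0],[0,0,0,20,0],[0,0,0,10,0],[0,0,0,4,0],[0,0,0,0,0],[0,0,0,0,0],[0,0,0,0,0],[0,0,0,0,0]]'; python3 go.py wm
```

```text
time: 30.65
tool_pos: [633.9, -218.9, 42.5]
tcp_rot: [179.9, -0.1, 8.2]
ft_force: [-0.7, -0.9, -1.5]
finger_gap: 32.7
t 30.6 pos [ 633.9 -218.9   42.5] yaw 8.2 F [-0.7 -0.9 -1.5] gap 32.7
wm tool x -1.1 y -0.8
```

```bash
python3 -m pendant '[[0,-0.5,0,3,0],[0,0,0,2,0],[0,0,0,0,0],[0,0,0,0,0],[0,0,0,0,0]]'; python3 -m pendant '[[0,0,0,1.5,0],[0,0,0,0,0],[0,0,0,0,0]]';python3 -m pendant '[[0,0,0,1,0],[0,0,0,0,0],[0,0,0,0,0]]'; python3 go.py wm
```

```text
time: 31.15
tool_pos: [632.6, -218.7, 36.3]
tcp_rot: [-180.0, 0.0, 8.2]
ft_force: [0.5, -0.1, -1.2]
finger_gap: 33.0
time: 31.45
tool_pos: [633.0, -218.8, 35.2]
tcp_rot: [180.0, -0.0, 8.2]
ft_force: [-0.0, 0.8, 2.4]
finger_gap: 32.7
time: 31.75
tool_pos: [633.1, -218.9, 35.2]
tcp_rot: [180.0, -0.0, 8.2]
ft_force: [-3.5, 1.1, 8.4]
finger_gap: 32.8
t 31.8 pos [ 633.1 -218.9   35.2] yaw 8.2 F [-3.5  1.1  8.4] gap 32.8
wm tool x -0.3 y -0.6
```

```bash
python3 -m pendant '[[0.6,0,0,-1,0],[1,0,0,0,0],[1,0,0,0,0],[1,0,0,0,0],[1,0,0,0,0],[1,0,0,-20,0],[1,0,0,-40,0],[1,0,0,-40,0],[1,0,0,-40,0],[1,0,0,-20,0]]'; python3 go.py tub;  python3 -m pendant '[[1,-5,-20,0,0],[1,-7,-40,0,0],[1,-7,-40,0,0],[1,-7,-40,0,0],[1,-7,-40,0,0],[1,-7,-40,0,0],[1,-7,-40,0,0],[1,-7,-40,0,0],[1,-7,-40,0,0],[1,-7,-40,0,0]]'; python3 -m pendant '[[1,-7,-40,0,0],[1,-2,-40,0,0],[1,0,-40,0,0],[1,0,-25,0,0],[1,0,-15,0,0],[1,0,0,0,0],[1,0,0,0,0],[1,0,0,0,0]]'; python3 go.py tub
```

```text
time: 32.75
tool_pos: [634.3, -219.4, 199.9]
tcp_rot: [179.8, -0.3, 8.2]
ft_force: [1.0, 0.4, -0.5]
finger_gap: 85.1
t 32.8 pos [ 634.3 -219.4  199.9] yaw 8.2 F [ 1.   0.4 -0.5] gap 85.1
tub tool x -77.0 y -544.9
time: 33.75
tool_pos: [510.4, 149.2, 195.0]
tcp_rot: [-180.0, -0.0, 8.2]
ft_force: [0.0, 0.4, 0.1]
finger_gap: 85.5
time: 34.55
tool_pos: [479.8, 303.6, 194.7]
tcp_rot: [180.0, 0.0, 8.1]
ft_force: [-0.1, -0.2, 0.3]
finger_gap: 85.5
t 34.5 pos [479.8 303.6 194.7] yaw 8.1 F [-0.1 -0.2  0.3] gap 85.5
tub tool x 1.3 y -5.2
```

```bash
python3 -m pendant '[[1,1.3,-5.2,25,0],[1,0,0,40,0],[1,0,0,40,0],[1,0,0,37,0],[1,0,0,20,0],[1,0,0,10,0],[1,0,0,0,0],[1,0,0,0,0],[0,0,0,0,0],[0,0,0,0,0]]' 50; python3 -m pendant '[[0,0,0,0,0],[0,0,0,0,0],[0,0,0,0,0],[0,0,0,0,0],[0,0,0,0,0]]';python3 go.py tub; python3 -m pendant '[[0,0,0,-5,0],[0,0,0,-10,0],[0,0,0,-25,0],[0,0,0,-40,0],[0,0,0,-40,0],[0,0,0,-20,0],[0,0,0,0,0],[0,0,0,0,0]]'; python3 go.py wp
```

```text
time: 35.55
tool_pos: [481.2, 310.7, 24.5]
tcp_rot: [-179.9, -0.2, 8.2]
ft_force: [-0.0, -0.1, -0.1]
finger_gap: 59.0
time: 36.05
tool_pos: [480.7, 310.6, 24.1]
tcp_rot: [-180.0, -0.1, 8.2]
ft_force: [-1.5, -1.2, 5.5]
finger_gap: 42.6
t 36.0 pos [480.7 310.6  24.1] yaw 8.2 F [-1.5 -1.2  5.5] gap 42.6
tub tool x -0.7 y 1.6
time: 36.85
tool_pos: [480.0, 310.2, 163.0]
tcp_rot: [-180.0, -0.0, 8.2]
ft_force: [-0.3, -0.3, -2.2]
finger_gap: 43.0
t 36.9 pos [480.  310.2 163. ] yaw 8.2 F [-0.3 -0.3 -2.2] gap 43.0
wp tool x 75.8 y 478.8
```

```bash
python3 -m pendant '[[0,3,20,0,0],[0,6,40,0,0],[0,6,40,0,0],[0,6,40,0,0],[0,6,40,0,0],[0,6,40,0,0],[0,6,40,0,0],[0,6,40,0,0],[0,6,40,0,0],[0,6,40,0,0]]';  python3 -m pendant '[[0,6,40,0,0],[0,6,30,0,0],[0,6,20,0,0],[0,0.8,8.8,0,0],[0,0,0,0,0],[0,0,0,0,0],[0,0,0,0,0],[0,0,0,0,0]]'; python3 go.py wp
```

```text
time: 37.85
tool_pos: [589.3, -59.2, 160.1]
tcp_rot: [-179.9, 0.2, 8.2]
ft_force: [0.6, 0.1, -0.9]
finger_gap: 42.9
time: 38.65
tool_pos: [623.2, -151.8, 162.9]
tcp_rot: [-180.0, -0.0, 8.3]
ft_force: [-0.5, 0.8, -1.4]
finger_gap: 42.5
t 38.6 pos [ 623.2 -151.8  162.9] yaw 8.3 F [-0.5  0.8 -1.4] gap 42.5
wp tool x -0.0 y 1.1
```

```bash
python3 -m pendant '[[0,0,-1,25,0],[0,0,0,40,0],[0,0,0,35,0],[0,0,0,20,0],[0,0,0,7,0],[0,0,0,0,0],[0,0,0,0,0],[0,0,0,0,0],[0,0,0,0,0]]'; python3 go.py wp
```

```text
time: 39.55
tool_pos: [624.4, -152.3, 37.7]
tcp_rot: [179.9, -0.1, 8.2]
ft_force: [0.3, 0.4, -1.2]
finger_gap: 43.3
t 39.5 pos [ 624.4 -152.3   37.7] yaw 8.2 F [ 0.3  0.4 -1.2] gap 43.3
wp tool x -1.1 y 0.4
```

```bash
python3 -m pendant '[[0,-0.5,-1,4,0],[0,0,0,2.5,0],[0,0,0,0,0],[0,0,0,0,0],[0,0,0,0,0]]'; python3 -m pendant '[[0,0,0,1.5,0],[0,0,0,0,0],[0,0,0,0,0]]';python3 -m pendant '[[0,0,0,1,0],[0,0,0,0,0],[0,0,0,0,0]]'; python3 go.py wp
```

```text
time: 40.05
tool_pos: [622.5, -151.1, 29.3]
tcp_rot: [-180.0, 0.0, 8.2]
ft_force: [-0.5, -0.8, -0.8]
finger_gap: 42.4
time: 40.35
tool_pos: [622.8, -151.2, 28.2]
tcp_rot: [180.0, -0.0, 8.2]
ft_force: [-0.7, -0.5, 1.9]
finger_gap: 42.1
time: 40.65
tool_pos: [622.8, -151.2, 28.1]
tcp_rot: [180.0, -0.0, 8.2]
ft_force: [-4.8, 1.3, 9.5]
finger_gap: 42.2
t 40.6 pos [ 622.8 -151.2   28.1] yaw 8.2 F [-4.8  1.3  9.5] gap 42.2
wp tool x 0.2 y 1.7
```

Contact again. I'll release, rise and back off, then check.

```bash
python3 -m pendant '[[0.6,0,0,-1,0],[1,0,0,0,0],[1,0,0,0,0],[1,0,0,0,0],[1,0,0,0,0],[1,0,0,-20,0],[1,0,0,-40,0],[1,0,0,-40,0],[1,0,0,-40,0],[1,0,0,-30,0]]'; python3 -m pendant '[[1,-20,-20,0,0],[1,-20,-40,0,0],[1,-20,-40,0,0],[1,-20,-40,0,0],[1,-20,-20,0,0],[1,-20,0,0,0],[1,-10,0,0,0],[1,0,0,0,0],[1,0,0,0,0],[1,0,0,0,0]]'; python3 go.py
python3 - <<'E'
from h import *
ims=[]
for n in("side","top"):
    p,d=optics.snapshot(n);P=cloud(n,d);z=P[...,2]
    ok=(d>0)&(P[...,0]>340)&(P[...,0]<700)&(abs(P[...,1])<410)
    k,l,st,_=cv2.connectedComponentsWithStats((ok&(z>25)&(z<150)).astype(np.uint8))
    for i in range(1,k):
        if st[i,4]<20: continue
        q=P[l==i]; top=q[:,2].max(); t=q[q[:,2]>top-6]
        print(n,st[i,:4],"top z %.0f"%top,t[:,:2].mean(0).round(1))
    ims.append(p)
cv2.imwrite("pics/f.png",np.hstack([cv2.resize(ims[0][110:410,200:400],(400,600)),cv2.resize(ims[1][120:390,80:500][:, :],(400,600))]))
cv2.imwrite("pics/ftop.png",ims[1])
E
```

```text
time: 41.65
tool_pos: [623.2, -151.3, 201.0]
tcp_rot: [179.9, -0.1, 8.2]
ft_force: [0.3, 0.2, -0.1]
finger_gap: 85.3
time: 42.65
tool_pos: [471.7, -11.6, 197.9]
tcp_rot: [180.0, -0.0, 8.2]
ft_force: [-0.0, 0.3, 0.1]
finger_gap: 85.5
t 42.6 pos [471.7 -11.6 197.9] yaw 8.2 F [-0.   0.3  0.1] gap 85.5
side [300 146  19  48] top z 107 [633.9 254.3]
side [258 164  12  22] top z 94 [480.6 189.2]
side [229 228  25  68] top z 141 [ 370.4 -195. ]
side [326 233  27  40] top z 104 [ 632.  -221.1]
top [359 147  17  17] top z 105 [ 632.4 -217.6]
top [158 148  22  20] top z 107 [636.4 257. ]
top [330 149  21  22] top z 76 [ 623.2 -152.1]
top [214 151  20  21] top z 67 [627.2 127.8]
top [190 154  17  15] top z 71 [631.7 191.6]
top [187 214  20  16] top z 95 [481.5 191.8]
top [340 251  13  21] top z 143 [ 382.6 -145.1]
top [365 258  26  22] top z 141 [ 362.4 -230.8]
```

View pics/f.png

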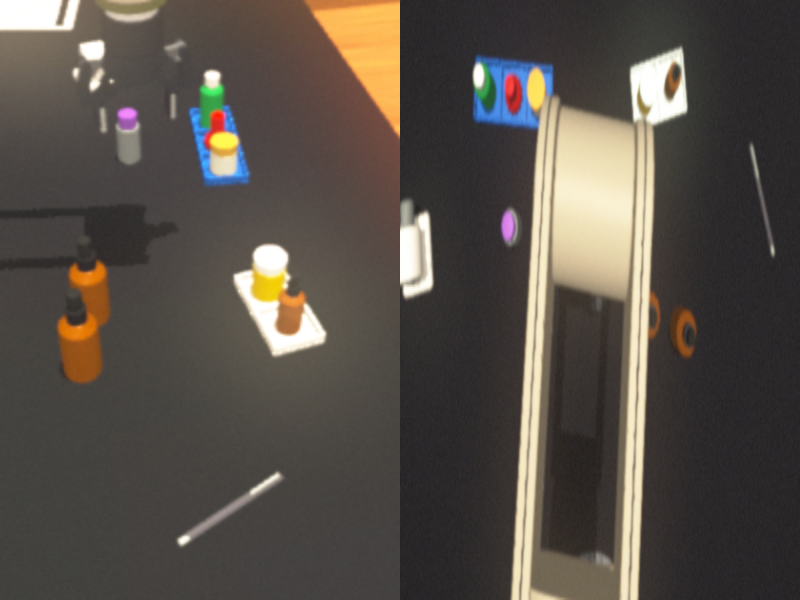

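View pics/ftop.png

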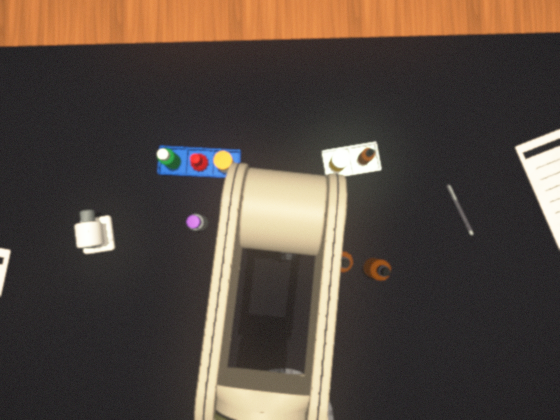

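The final views show shampoo (166,158), brush (199,162) and jar (222,161) upright in the blue tray, and tub (340,161) and serum (367,155) upright in the white one. Their top heights are their own heights plus about 4 mm of tray floor. The spray, scope, pen and large amber bottles look unmoved.

```bash
python3 -c "from bench import hand_in; print(hand_in())"
```

```text
the job is handed in; nothing more can be done
None
```

Both kits are made up and handed in, at about 43 s of the 128 s allowed. The shampoo, jar and brush are in the blue tray; the smallest (98 mm) amber serum and the tub are in the white tray. I placed them in the order you listed, lowering each until the wrist force showed contact (5–12 N) before letting go.

- **Placement:** the last pictures and depth readings show all five upright, each in its own compartment and within about 2 mm of the centre. The tops read tray floor plus the thing's own height, within 5 mm; most of that excess was already in the first readings.
- **Left alone:** the spray bottle and the two large amber bottles measured within 1 mm of where they started. I checked the scope and pen by eye only, and they looked unmoved.
- **Disagreements:** in the first pictures the object finder suggested the shampoo might be at the tub, and the blue tray at the shampoo. I went by colour and depth instead. No check failed.

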